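# Slide the vial carrier home on its rails and latch it

## Task

With your fingertips, push the white vial carrier board by its near edge along the rails, away from you, until you feel it drop into the locating notches and sit flat; then push the latch on the left of the stand round by its black post until its arm lies across over the board. Only push: do not lift the board or tip it off its rails, keep the vials standing in their holes, and leave everything else on the worktop where it is.

Things in the scene. Friction and masses are not known exactly. Their poses are not given: they have to be found in the camera images.
- loader: Loading stand fixed to the worktop: two aluminium rails 320 mm long on a grey base plate (top at z 6 mm). Origin on the worktop; x along the rails, the loading direction, away from the robot (turned up to 0.35 rad); y left; z up. Rail tops 20 mm wide at y = +-67, x -175 to +145, z = 46 mm; between them 114 mm clear. Guide walls outside them at y = +-77 to +-85, top z 60 mm.
- seat (a point): Where the middle of the carrier's near edge must end up: x = -55, y = 0, z = 53 mm of the stand. The locating notches, two in each rail top, 20 mm long and 8 mm deep, are centred at x = -30 and +100 mm of the stand. Axes as the stand's.
- carrier: Loose white board 180 (along the rails) x 150 x 10 mm, 0.5 to 1 kg, on the rails, 2 mm side play. Two grey battens (14 mm wide, 10 high) cross its underside 65 mm fore and aft; a grey block (34 x 104 x 22) on top, 45 mm ahead of the middle, holds 3 vials. Origin: middle of the battens' underside (board top +20 mm), at z 46 mm on the rails, 38 seated; x forward. Starts 50 to 95 mm short of its seat.
- carrier_edge (a point): Middle of the board's near edge, an upright face 10 mm high toward the robot, free above and (between the rails) below: push here along the stand's x. At z = 61 mm before, 53 mm after the drop. Sliding takes about 1 to 4 N; once dropped the notches stop it firmly (3 mm play each way), and a hard shove there could make it climb out.
- latch (a joint): Turning latch left of the stand, rad, -0.5 to 1.57, counter-clockwise from above. Flat dark arm 13 mm wide, 6 thick, underside z 61 mm, 51 mm long. 0: points back along the rail toward the robot; starts open, -0.4 to 0.05. 1.57 (stop): straight across over the board, closed. Stays where left; about 1 N at its post moves it. Passes 3 mm over a seated board; an unseated one is 5 mm too high and blocks it.
- latch_pivot (a point): Upright axis of the latch, at x = +10, y = +98, z = 61 mm of the stand, on top of a grey pillar (26 x 24 mm, 60 mm high) outside the left guide wall. Axes as the stand's.
- latch_post (a point): Mid-height (z 80 mm) of the upright black round post, 12 mm diameter, near the free end of the latch arm, 46 mm from the pivot; free from z 67 to 94 mm. Push it round with a fingertip from outside.
- vial_a: Glass vial with screw cap, 15 mm diameter, 45 mm tall, standing loose in the right hole (17 mm wide, 22 mm deep) of the carrier's block, its top 45 mm over the board's top. Origin at its foot, z along it. It rides along and must stay there.
- vial_b: Glass vial with screw cap, 15 mm diameter, 45 mm tall, standing loose in the middle hole (17 mm wide, 22 mm deep) of the carrier's block, its top 45 mm over the board's top. Origin at its foot, z along it. It rides along and must stay there.
- vial_c: Glass vial with screw cap, 15 mm diameter, 45 mm tall, standing loose in the left hole (17 mm wide, 22 mm deep) of the carrier's block, its top 45 mm over the board's top. Origin at its foot, z along it. It rides along and must stay there.
- cryo_a: Bystander: small white cryo tube with black cap, 17 mm diameter, 28 mm tall, standing on the worktop to the right of the stand. Origin at its foot.
- cryo_b: Bystander: small white cryo tube with black cap, 17 mm diameter, 28 mm tall, standing on the worktop left of the far half of the stand. Origin at its foot.
- timer: Bystander: white bench timer, 62 x 62 x 20 mm, on the worktop left of the stand near the robot. Origin under its centre.
- marker: Bystander: felt marker 131 mm long, 16 mm thick, lying on the worktop at the right, in front of an empty tube rack. Origin under its centre.

How it is judged:
By the outcome, as a careful person would: the job done as asked, in the order asked, and still so for the second after the job is handed in, with the robot touching nothing.
It also fails if it takes over 54 s, if anything falls off the work surface, if the arm or the gripper's body presses on something with over 40 N, if the wrist force passes 120 N, or if a joint passes its speed limit or range.

## Robot

A 7-joint arm with a two-finger parallel gripper is mounted at the origin on a cart in front of the work surface, level with it; the furniture and walls round the work are solid. World frame = base frame: x ahead of the robot, y to its left, z up, the work surface at z = 0. Lengths are in m, angles in rad, forces in N, time in s.
With the tool pointing down it reaches from about 0.4 to 0.85 m from the base axis. Payload 4.5 kg.
Tool frame: the origin (TCP) lies on the centre line of the jaws, within the pads' length; the fingertips stand 11 mm ahead of it and the grasp point (between the pads) lies 8 mm behind it; z points along the fingers, y is the line along which they close (so a half turn about z gives the same grasp; the last joint's range is limited). The gripper opens to 88 mm and grips with 3 to 60 N. Pads are 18 mm wide; open, the fingers measure 123 mm over their backs; the gripper's body (75 mm by 187 mm) begins 45 mm behind the grasp point.
Start: joints at [1.258, 0.689, -0.195, 1.565, 0.157, 0.902, -0.215], TCP at [0.212, -0.588, 0.25] pointing down, gripper open.
Joint ranges: [-3.01, 3.01], [-0.46, 2.08], [-1.47, 1.51], [0.13, 2.56], [-1, 4.14], [0.04, 2.09], [-2.66, 2.66]. Speed limits (rad/s): [2.57, 2.57, 3.14, 3.14, 3.14, 3.14, 3.14].

## Interface

Orientations are given as a unit quaternion [x, y, z, w].
In Python, from plant import * gives the robot as it stands. The module is installed in compiled form; this text tells all that it offers.
- The arm moves only by the tool send_rows, never from a script. Its argument "motion" is a list of rows, each an object of numbers: "x", "y", "z": the shift along the tool's x, y, z in cm; "rx", "ry", "rz": the turn, a rotation vector about the tool's x, y, z in rad; "jaw": the finger opening in cm, from 0 to 8.81. In form: [{"x": .., "y": .., "z": .., "rx": .., "ry": .., "rz": .., "jaw": ..}, ...]. A call has exactly 5 rows; each row shifts and turns the commanded pose from where the row before left it, along the tool's axes as they then stand; what a row does not reach is not made up. A row lasts 1/10 s, in which the tool goes at most 50 mm and 8.59 degrees, less where a joint would pass 70% of its speed; a pose out of reach is approached as far as the arm can. A call is refused whole if a number of a shift passes 5 or a number of a turn 0.15, either way. A call with a gripper value outside its range is refused whole. The fingers move at their own pace and stop on an object; "grip_force" is the grip in N (left out, the last holds). Time passes only in rows, so rows that do not move let the fingers close, or fill a call up. It gives the time, the measured TCP pose, the force, the opening and the grip force at its end, in the units of the state.
- get_state(): the state, without advancing time (a new reading comes with each control period).
- snapshot(name): name is "scene" or "top"; returns a dict with "img" (384x512x3 uint8, red, green, blue), "vertical_fov" (degrees; the focal length in pixels is half the picture's height over the tangent of half this angle, whatever the lens; pixels are square), "cx", "cy" (the principal point, pixels), "D" ([k1, k2, p1, p2, k3] as OpenCV has them; the pictures are not rectified), "extrinsics" (4x4, takes a point from camera to world coordinates). Camera axes: x right, y up, looking along -z (the intrinsics and any distortion apply to the point x, -y, -z); pixel columns grow to the right and rows downward; lengths in m; the calibration is good to about 2 mm. A picture is of the moment at which its call begins. There is no depth.
- finish_job(): hands the job in; it is judged then, once.
The state is a dict: "clock": time; "q": joint angles; "qd": joint speeds; "joint_torque": joint torques, N m; "tool_pos": TCP position; "eef_rot": TCP orientation; "contact_force": force on the tool from outside, world axes, zero at the start; "moment": the same for the moment, N m; "opening": opening from 0.0 (shut) to 1.0 (fully open); "finger_force": force on a finger pad.
Only numpy, scipy, OpenCV 4.12 (cv2) and the standard library are available. Lean on these libraries where they do the work, as an engineer would, in place of code of your own. Each camera call takes 0.05 s, during which the arm holds its last target. There are 200 camera calls.

## Working session

There is one attempt and no reset: what is moved stays moved. The work goes in short steps, Python scripts to look and compute and a tool call to move; the robot and the scene stay as the last step left them, time stands still between calls to the robot, and variables do not carry over. Pictures are saved under pics/ and viewed, at most 10 in all, crops included, and the job is handed in when it is done.

Besides the shell and the picture viewer there is one more tool, called after "Request:" as name(argument=value, ...) on one line, values as JSON. send_rows: Moves the arm, as the interface text tells. Its arguments: {"type":"object","properties":{"motion":{"type":"array"},"grip_force":{"type":"number"}},"required":["motion"]}

```bash
mkdir -p pics
python3 - <<'E'
from plant import *
import cv2,pickle
for n in("top","scene"):
    s=snapshot(n); pickle.dump(s,open(n+'.pkl','wb'))
    cv2.imwrite(f'pics/{n}0.png',cv2.resize(s['img'][:,:,::-1],(800,600),interpolation=cv2.INTER_CUBIC))
    print(n,s['vertical_fov'],s['cx'],s['cy'],s['D'],s['extrinsics'])
print(get_state())
E
```

```text
top 54.96840984343925 253.309227733415 190.1898892467601 [-0.01653628  0.          0.          0.          0.        ] [[-0.00947859  0.99214573 -0.1247277   0.36345752]
 [-0.99995426 -0.00924482  0.00245293  0.10825649]
 [ 0.00128058  0.12474525  0.99218798  0.98395189]
 [ 0.          0.          0.          1.        ]]
scene 51.57552725735776 255.2736428922176 195.1749216687138 [-0.00602363  0.          0.          0.          0.        ] [[ 0.89679015  0.32095292 -0.30455976  0.19667686]
 [-0.4424187   0.64151419 -0.62667794 -0.46658183]
 [-0.0057547   0.69674154  0.71729918  0.73241961]
 [ 0.          0.          0.          1.        ]]
{'clock': 0.1, 'q': array([ 1.257793  ,  0.68992268, -0.1945089 ,  1.56624112,  0.15732692,
        0.90252414, -0.21510836]), 'qd': array([ 0.00128884, -0.0018045 , -0.00057517, -0.00183362, -0.00064533,
       -0.0009154 ,  0.00095311]), 'joint_torque': array([-3.80727695e-03, -5.28495812e+01, -1.27153382e+00, -1.53835917e+01,
       -5.24858257e-02,  2.00911469e-03,  6.06858998e-05]), 'tool_pos': array([ 0.2121894 , -0.58728229,  0.24897558]), 'eef_rot': array([ 9.84996637e-01,  1.72571438e-01, -2.21780441e-04, -8.21646716e-04]), 'contact_force': array([ 0.36858599, -0.38145183, -0.37056994]), 'moment': array([-0.01410425,  0.03361959,  0.01964603]), 'finger_force': 0.0, 'opening': 0.9991727716991411}
```

View pics/top0.png

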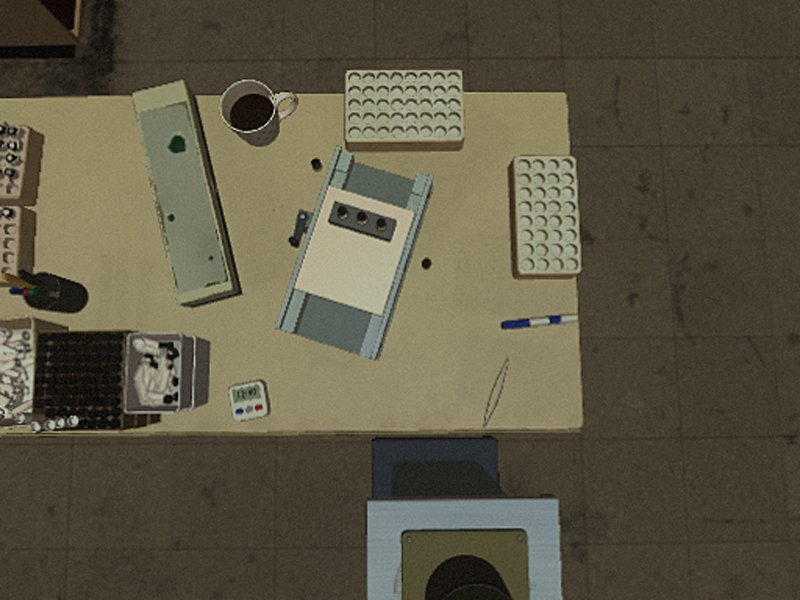

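View pics/scene0.png

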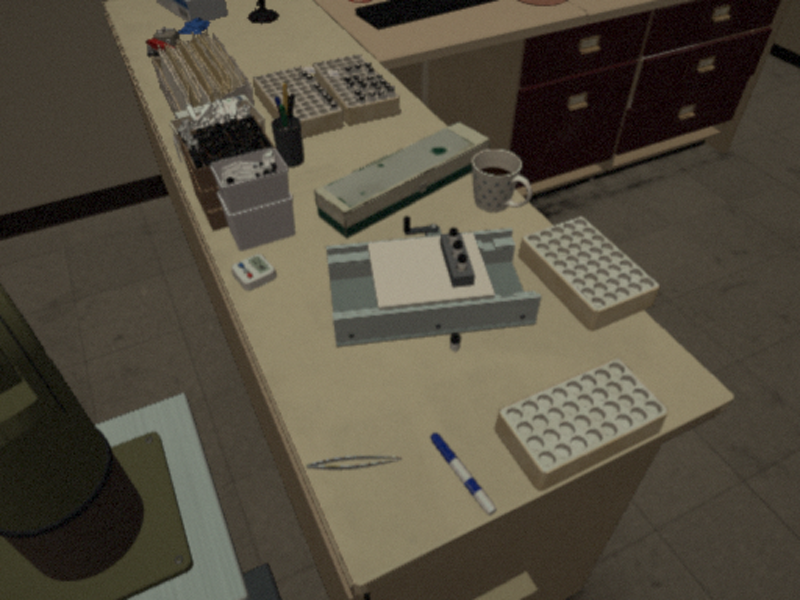

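The top view shows the stand at about (355,255), with the robot at the bottom. The board corners are near (331,186), (414,210), (381,314) and (297,288), and the latch post is near (294,241). The scene view agrees. Next I'll zoom in to measure.

```bash
cat > h.py <<'E'
import numpy as np,cv2,pickle
def KD(s):
    f=s['img'].shape[0]/2/np.tan(np.radians(s['vertical_fov']/2))
    return np.array([[f,0,s['cx']],[0,f,s['cy']],[0,0,1]]),np.array(s['D'],float)
def proj(s,P):
    E=np.array(s['extrinsics']);K,D=KD(s)
    W=np.diag([1,-1,-1.])@E[:3,:3].T
    return cv2.projectPoints(np.atleast_2d(P).astype(float),cv2.Rodrigues(W)[0],-W@E[:3,3],K,D)[0].reshape(-1,2)
def unproj(s,uv,z):
    E=np.array(s['extrinsics']);K,D=KD(s)
    n=cv2.undistortPoints(np.array(uv,float).reshape(-1,1,2),K,D).reshape(-1,2)
    d=np.c_[n[:,0],-n[:,1],-np.ones(len(n))]@E[:3,:3].T
    return E[:3,3]+d*((z-E[2,3])/d[:,2])[:,None]
def S2W(p,P):
    c,s=np.cos(p[2]),np.sin(p[2]); P=np.atleast_2d(P)
    return np.c_[p[0]+c*P[:,0]-s*P[:,1],p[1]+s*P[:,0]+c*P[:,1],P[:,2]]
E
python3 - <<'E'
from h import *
s=pickle.load(open('top.pkl','rb'))
sc=np.array(512/800)
print(unproj(s,np.array([[331,186],[414,210],[381,314],[297,288]])*sc,.066).round(3))
c=s['img'][90:235,170:285,::-1]
cv2.imwrite('pics/c.png',cv2.resize(c,None,fx=4,fy=4,interpolation=cv2.INTER_CUBIC)*1)
E
```

```text
[[0.664 0.211 0.066]
 [0.622 0.075 0.066]
 [0.452 0.13  0.066]
 [0.495 0.265 0.066]]
```

View pics/c.png

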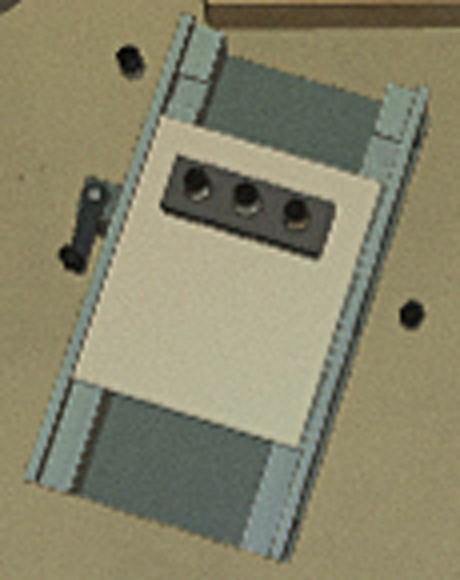

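The crop shows board corners at (165,116), (382,183), (299,448) and (74,378), wall ends at (182,14), (428,90), (285,560) and (27,480), the latch pivot at (95,190) and the post top at (70,256). Fitting the stand pose from these.

Run:
```python
from h import *
from scipy.optimize import least_squares
s=pickle.load(open('top.pkl','rb')); q=pickle.load(open('scene.pkl','rb'))
px=lambda a:np.array(a,float)/4+[170,90]-.375
M=np.array([[145,85,60],[145,-85,60],[-175,-85,60],[-175,85,60],[10,98,67]])/1e3
m=px([[182,14],[428,90],[285,560],[27,480],[95,190]])
r=least_squares(lambda p:(proj(s,S2W(p,M))-m).ravel(),[.56,.17,.3],loss='soft_l1')
p=r.x;print(p,(proj(s,S2W(p,M))-m).round(2).tolist())
def inv(W): 
    c,d=np.cos(p[2]),np.sin(p[2]);W=W[:,:2]-p[:2]; return np.c_[c*W[:,0]+d*W[:,1],-d*W[:,0]+c*W[:,1]]
print('board',inv(unproj(s,px([[165,116],[382,183],[299,448],[74,378]]),.066)).round(4).tolist())
print('post',inv(unproj(s,px([[70,256]]),.094)),'pivot',inv(unproj(s,px([[95,190]]),.067)))
print('vials',inv(unproj(s,px([[196,180],[247,193],[297,210]]),.111)))
W=unproj(s,px([[130,58],[411,313]]),.028);print('cryo',W.round(3),inv(W))
np.save('p.npy',p)
a=s['img'].copy()
# overlay on scene picture
b=q['img'].copy()
Q=np.array([[145,85,60],[145,-85,60],[-175,-85,60],[-175,85,60]])/1e3
for u in proj(q,S2W(p,Q)): cv2.circle(b,tuple(int(x) for x in u.round()),1,(255,0,0),-1)
bx=np.mean(inv(unproj(s,px([[299,448],[74,378]]),.066))[:,0])
L=np.array([[bx,75e-3,.066],[bx,-75e-3,.066],[bx+.18,-75e-3,.066],[bx+.18,75e-3,.066]])
for u in proj(q,S2W(p,L)): cv2.circle(b,tuple(int(x) for x in u.round()),1,(0,255,0),-1)
po=unproj(s,px([[70,256]]),.094)
for u in proj(q,po): cv2.circle(b,tuple(int(x) for x in u.round()),1,(255,0,255),-1)
cv2.imwrite('pics/c2.png',cv2.resize(b[130:230,195:355,::-1],None,fx=5,fy=5,interpolation=cv2.INTER_NEAREST))
```

```text
[ 0.57324172  0.16655259 -0.30715374] [[-0.16, -0.38], [0.7, -0.97], [-0.23, 0.08], [-0.45, 0.07], [0.25, 1.6]]
board [[0.0736, 0.0724], [0.0722, -0.0737], [-0.1057, -0.0734], [-0.105, 0.0748]]
post [[-0.03610962  0.09512225]] pivot [[0.01380714 0.09991503]]
vials [[ 0.02831896  0.03265395]
 [ 0.02967187  0.00058229]
 [ 0.02847371 -0.0315666 ]]
cryo [[0.718 0.241 0.028]
 [0.542 0.055 0.028]] [[ 0.11574595  0.11531391]
 [ 0.00421186 -0.1155122 ]]
```

View pics/c2.png

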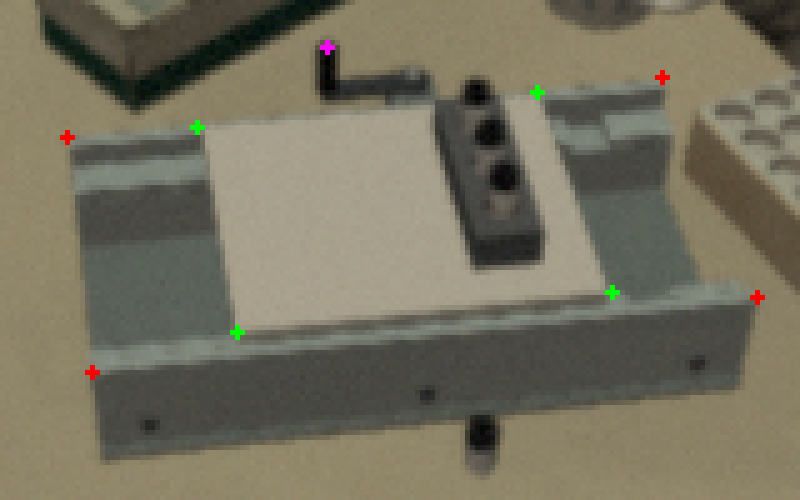

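The overlay agrees to about 2 mm. The board edge is at stand x ≈ -0.105, so it needs about 50 mm of travel. I'll write a planning helper that prints rows for each move.

```bash
cat > plan.py <<'E'
import sys
from plant import *
from h import *
from scipy.spatial.transform import Rotation as R
p=np.load('p.npy')
def plan(t,yaw,n):   # world target, world yaw of tool x (pointing down), n rows
    s=get_state();R0=R.from_quat(s['eef_rot']);R1=R.from_euler('z',yaw)*R.from_euler('x',np.pi)
    rv=(R0.inv()*R1).as_rotvec()/n;d=(np.array(t)-s['tool_pos'])/n
    print('clock',s['clock'],'pos',s['tool_pos'].round(4),'F',s['contact_force'].round(2),'open',round(s['opening'],3))
    for i in range(n):
        Ri=R0*R.from_rotvec(rv*i)
        print((Ri.inv().apply(d)*100).round(2).tolist(),rv.round(3).tolist())
if __name__=='__main__':  # stand x y z (m), dyaw, n   or  w x y z dyaw n
    a=sys.argv[1:]
    if a[0]=='w': plan([float(v) for v in a[1:4]],p[2]+float(a[4]),int(a[5]))
    else: plan(S2W(p,[[float(v) for v in a[:3]]])[0],p[2]+float(a[3]),int(a[4]))
E
python3 plan.py w .45 -.25 .25 0 10; python3 -c "
from h import *
print(S2W(np.load('p.npy'),[[-.135,0,.2]]))"
```

```text
clock 0.1 pos [ 0.2122 -0.5873  0.249 ] F [ 0.37 -0.38 -0.37] open 0.999
[3.38, -2.36, -0.01] [-0.0, 0.0, 0.065]
[3.22, -2.58, -0.01] [-0.0, 0.0, 0.065]
[3.05, -2.78, -0.01] [-0.0, 0.0, 0.065]
[2.86, -2.98, -0.01] [-0.0, 0.0, 0.065]
[2.66, -3.16, -0.01] [-0.0, 0.0, 0.065]
[2.44, -3.32, -0.01] [-0.0, 0.0, 0.065]
[2.22, -3.48, -0.01] [-0.0, 0.0, 0.065]
[1.99, -3.62, -0.01] [-0.0, 0.0, 0.065]
[1.75, -3.74, -0.01] [-0.0, 0.0, 0.065]
[1.5, -3.84, -0.01] [-0.0, 0.0, 0.065]
[[0.44455999 0.20736941 0.2       ]]
```

Request:
send_rows(motion=[{"x":3.4,"y":-2.4,"z":0,"rx":0,"ry":0,"rz":0.065,"jaw":0},{"x":3.2,"y":-2.6,"z":0,"rx":0,"ry":0,"rz":0.065,"jaw":0},{"x":3.0,"y":-2.8,"z":0,"rx":0,"ry":0,"rz":0.065,"jaw":0},{"x":2.9,"y":-3.0,"z":0,"rx":0,"ry":0,"rz":0.065,"jaw":0},{"x":2.7,"y":-3.2,"z":0,"rx":0,"ry":0,"rz":0.065,"jaw":0}])

```text
clock: 0.6
tool_pos: [0.3319, -0.4162, 0.2495]
eef_rot: [1.0, 0.009, -0.0, -0.0]
contact_force: [1.7, 0.3, 0.4]
opening: 0.573
finger_force: 0.0
```

Request:
send_rows(motion=[{"x":2.4,"y":-3.3,"z":0,"rx":0,"ry":0,"rz":0.065,"jaw":0},{"x":2.2,"y":-3.5,"z":0,"rx":0,"ry":0,"rz":0.065,"jaw":0},{"x":2.0,"y":-3.6,"z":0,"rx":0,"ry":0,"rz":0.065,"jaw":0},{"x":1.8,"y":-3.7,"z":0,"rx":0,"ry":0,"rz":0.065,"jaw":0},{"x":1.5,"y":-3.8,"z":0,"rx":0,"ry":0,"rz":0.065,"jaw":0}])

```text
clock: 1.1
tool_pos: [0.4502, -0.2482, 0.2496]
eef_rot: [0.988, -0.152, -0.0, -0.0]
contact_force: [-0.1, -0.5, 0.6]
opening: 0.116
finger_force: 0.0
```

```bash
python3 plan.py -- -.135 0 .2 0 10 2>/dev/null || sed -i "s/a=sys.argv\[1:\]/a=[v for v in sys.argv[1:] if v!='--']/" plan.py && python3 plan.py -- -.135 0 .2 0 10
```

```text
clock 1.1 pos [ 0.4502 -0.2482  0.2496] F [-0.09 -0.54  0.62] open 0.116
[-1.43, -4.33, 0.5] [-0.0, 0.0, 0.0]
[-1.43, -4.33, 0.5] [-0.0, 0.0, 0.0]
[-1.43, -4.33, 0.5] [-0.0, 0.0, 0.0]
[-1.43, -4.33, 0.5] [-0.0, 0.0, 0.0]
[-1.43, -4.33, 0.5] [-0.0, 0.0, 0.0]
[-1.43, -4.33, 0.5] [-0.0, 0.0, 0.0]
[-1.43, -4.33, 0.5] [-0.0, 0.0, 0.0]
[-1.43, -4.33, 0.5] [-0.0, 0.0, 0.0]
[-1.43, -4.33, 0.5] [-0.0, 0.0, 0.0]
[-1.43, -4.33, 0.5] [-0.0, 0.0, 0.0]
```

Request:
send_rows(motion=[{"x":-1.4,"y":-4.3,"z":0.5},{"x":-1.4,"y":-4.3,"z":0.5},{"x":-1.5,"y":-4.4,"z":0.5},{"x":-1.4,"y":-4.3,"z":0.5},{"x":-1.4,"y":-4.3,"z":0.5}])

```text
schema error: expected keys x, y, z, rx, ry, rz, jaw
```

Request:
send_rows(motion=[{"x":-1.4,"y":-4.3,"z":0.5},{"x":-1.4,"y":-4.3,"z":0.5},{"x":-1.5,"y":-4.4,"z":0.5},{"x":-1.4,"y":-4.4,"z":0.5},{"x":-1.4,"y":-4.3,"z":0.5}])

```text
schema error: expected keys x, y, z, rx, ry, rz, jaw
```

```bash
python3 plan.py -- -.135 0 .055 0 5
```

```text
clock 1.1 pos [ 0.4502 -0.2482  0.2496] F [-0.09 -0.54  0.62] open 0.116
[-2.85, -8.66, 3.89] [-0.0, 0.0, 0.0]
[-2.85, -8.65, 3.89] [-0.0, 0.0, 0.0]
[-2.85, -8.65, 3.89] [-0.0, 0.0, 0.0]
[-2.86, -8.65, 3.89] [-0.0, 0.0, 0.0]
[-2.86, -8.65, 3.89] [-0.0, 0.0, 0.0]
```

Request:
send_rows(motion=[{"x":-1.4,"y":-4.3,"z":0.5,"rx":0,"ry":0,"rz":0,"jaw":0},{"x":-1.4,"y":-4.3,"z":0.5,"rx":0,"ry":0,"rz":0,"jaw":0},{"x":-1.5,"y":-4.4,"z":0.5,"rx":0,"ry":0,"rz":0,"jaw":0},{"x":-1.4,"y":-4.3,"z":0.5,"rx":0,"ry":0,"rz":0,"jaw":0},{"x":-1.4,"y":-4.3,"z":0.5,"rx":0,"ry":0,"rz":0,"jaw":0}])

```text
clock: 1.6
tool_pos: [0.4458, -0.0207, 0.2244]
eef_rot: [0.989, -0.151, -0.0, 0.0]
contact_force: [0.5, 0.1, 0.0]
opening: 0.0
finger_force: 0.0
```

Request:
send_rows(motion=[{"x":-1.4,"y":-4.3,"z":0.5,"rx":0,"ry":0,"rz":0,"jaw":0},{"x":-1.4,"y":-4.3,"z":0.5,"rx":0,"ry":0,"rz":0,"jaw":0},{"x":-1.5,"y":-4.4,"z":0.5,"rx":0,"ry":0,"rz":0,"jaw":0},{"x":-1.4,"y":-4.4,"z":0.5,"rx":0,"ry":0,"rz":0,"jaw":0},{"x":-1.4,"y":-4.3,"z":0.5,"rx":0,"ry":0,"rz":0,"jaw":0}])

```text
clock: 2.1
tool_pos: [0.4428, 0.2078, 0.1993]
eef_rot: [0.989, -0.151, -0.0, 0.0]
contact_force: [0.7, 0.3, -0.6]
opening: 0.007
finger_force: 0.0
```

```bash
python3 plan.py -- -.135 0 .055 0 5
```

```text
clock 2.1 pos [0.4428 0.2078 0.1993] F [ 0.7   0.3  -0.62] open 0.007
[0.04, -0.0, 2.89] [0.0, 0.0, 0.001]
[0.04, -0.0, 2.89] [0.0, 0.0, 0.001]
[0.04, -0.0, 2.89] [0.0, 0.0, 0.001]
[0.04, -0.0, 2.89] [0.0, 0.0, 0.001]
[0.04, -0.0, 2.89] [0.0, 0.0, 0.001]
```

Request:
send_rows(motion=[{"x":0,"y":0,"z":2.9,"rx":0,"ry":0,"rz":0,"jaw":0},{"x":0,"y":0,"z":2.9,"rx":0,"ry":0,"rz":0,"jaw":0},{"x":0,"y":0,"z":2.9,"rx":0,"ry":0,"rz":0,"jaw":0},{"x":0,"y":0,"z":2.9,"rx":0,"ry":0,"rz":0,"jaw":0},{"x":0,"y":0,"z":2.9,"rx":0,"ry":0,"rz":0,"jaw":0}])

```text
clock: 2.6
tool_pos: [0.4432, 0.2059, 0.0534]
eef_rot: [0.989, -0.151, -0.0, -0.0]
contact_force: [0.7, -0.8, 0.8]
opening: 0.003
finger_force: 0.0
```

Request:
send_rows(motion=[{"x":0.4,"y":0,"z":0,"rx":0,"ry":0,"rz":0,"jaw":0},{"x":0.4,"y":0,"z":0,"rx":0,"ry":0,"rz":0,"jaw":0},{"x":0.3,"y":0,"z":0,"rx":0,"ry":0,"rz":0,"jaw":0},{"x":0.3,"y":0,"z":0,"rx":0,"ry":0,"rz":0,"jaw":0},{"x":0.2,"y":0,"z":0,"rx":0,"ry":0,"rz":0,"jaw":0}])

```text
clock: 3.1
tool_pos: [0.4596, 0.2011, 0.0558]
eef_rot: [0.989, -0.151, 0.001, -0.001]
contact_force: [0.3, -0.1, 0.4]
opening: 0.007
finger_force: 0.0
```

Request:
send_rows(motion=[{"x":0.2,"y":0,"z":0,"rx":0,"ry":0,"rz":0,"jaw":0},{"x":0.2,"y":0,"z":0,"rx":0,"ry":0,"rz":0,"jaw":0},{"x":0.2,"y":0,"z":0,"rx":0,"ry":0,"rz":0,"jaw":0},{"x":0.2,"y":0,"z":0,"rx":0,"ry":0,"rz":0,"jaw":0},{"x":0.2,"y":0,"z":0,"rx":0,"ry":0,"rz":0,"jaw":0}])

```text
clock: 3.6
tool_pos: [0.4673, 0.1979, 0.0546]
eef_rot: [0.989, -0.151, -0.001, 0.0]
contact_force: [-4.6, 1.3, 1.6]
opening: 0.002
finger_force: 1.8
```

```bash
python3 plan.py -- -.064 0 .055 0 1;python3 - <<'E'
from plant import *
import cv2
s=snapshot("scene");cv2.imwrite('pics/s3.png',cv2.resize(s['img'][110:240,180:360,::-1],None,fx=4,fy=4,interpolation=cv2.INTER_CUBIC))
E
```

```text
clock 3.6 pos [0.4673 0.1979 0.0546] F [-4.6   1.32  1.61] open 0.002
[4.65, -0.19, -0.05] [0.001, 0.001, 0.004]
```

View pics/s3.png

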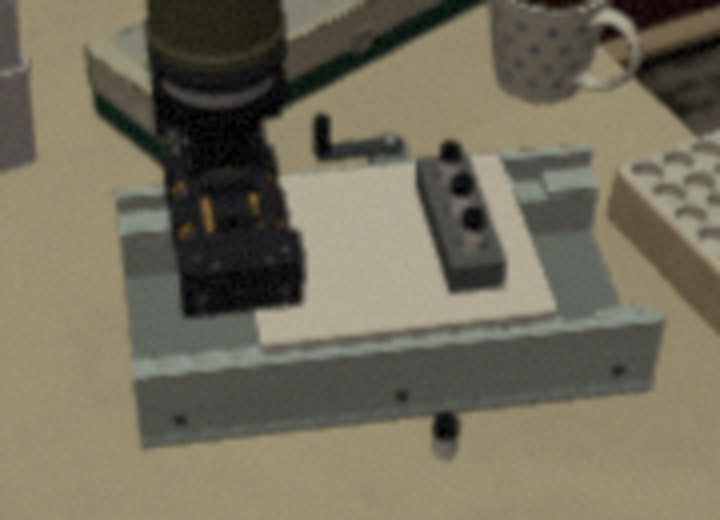

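The arm is in contact with the near edge at about 5 N, the vials are standing, and the gripper is well clear of the latch post. Pushing on.

Request:
send_rows(motion=[{"x":0.2,"y":0,"z":0,"rx":0,"ry":0,"rz":0,"jaw":0},{"x":0.3,"y":0,"z":0,"rx":0,"ry":0,"rz":0,"jaw":0},{"x":0.3,"y":0,"z":0,"rx":0,"ry":0,"rz":0,"jaw":0},{"x":0.3,"y":0,"z":0,"rx":0,"ry":0,"rz":0,"jaw":0},{"x":0.3,"y":0,"z":0,"rx":0,"ry":0,"rz":0,"jaw":0}])

```text
clock: 4.15
tool_pos: [0.4818, 0.1936, 0.0546]
eef_rot: [0.989, -0.151, 0.0, 0.0]
contact_force: [-4.0, 0.5, -0.7]
opening: 0.005
finger_force: 1.6
```

Request:
send_rows(motion=[{"x":0.3,"y":0,"z":0,"rx":0,"ry":0,"rz":0,"jaw":0},{"x":0.3,"y":0,"z":0,"rx":0,"ry":0,"rz":0,"jaw":0},{"x":0.3,"y":0,"z":0,"rx":0,"ry":0,"rz":0,"jaw":0},{"x":0.3,"y":0,"z":0,"rx":0,"ry":0,"rz":0,"jaw":0},{"x":0.2,"y":0,"z":0,"rx":0,"ry":0,"rz":0,"jaw":0}])

```text
clock: 4.65
tool_pos: [0.4953, 0.1895, 0.0547]
eef_rot: [0.989, -0.151, 0.0, -0.0]
contact_force: [-3.3, 0.6, -1.4]
opening: 0.001
finger_force: 1.4
```

Request:
send_rows(motion=[{"x":0.2,"y":0,"z":0,"rx":0,"ry":0,"rz":0,"jaw":0},{"x":0.1,"y":0,"z":0,"rx":0,"ry":0,"rz":0,"jaw":0},{"x":0.1,"y":0,"z":0,"rx":0,"ry":0,"rz":0,"jaw":0},{"x":0.1,"y":0,"z":0,"rx":0,"ry":0,"rz":0,"jaw":0},{"x":0.1,"y":0,"z":0,"rx":0,"ry":0,"rz":0,"jaw":0}])

```text
clock: 5.15
tool_pos: [0.5005, 0.1879, 0.0547]
eef_rot: [0.989, -0.151, -0.0, 0.0]
contact_force: [-2.5, 0.8, -1.4]
opening: 0.006
finger_force: 1.4
```

```bash
python3 plan.py -- -.064 0 .055 0 1
```

```text
clock 5.15 pos [0.5005 0.1879 0.0547] F [-2.45  0.76 -1.37] open 0.006
[1.18, -0.16, -0.03] [0.0, 0.0, 0.004]
```

Request:
send_rows(motion=[{"x":0.1,"y":0,"z":0,"rx":0,"ry":0,"rz":0,"jaw":0},{"x":0.1,"y":0,"z":0,"rx":0,"ry":0,"rz":0,"jaw":0},{"x":0.1,"y":0,"z":0,"rx":0,"ry":0,"rz":0,"jaw":0},{"x":0.1,"y":0,"z":0,"rx":0,"ry":0,"rz":0,"jaw":0},{"x":0.1,"y":0,"z":0,"rx":0,"ry":0,"rz":0,"jaw":0}])

```text
clock: 5.65
tool_pos: [0.5053, 0.1863, 0.0547]
eef_rot: [0.989, -0.151, -0.0, 0.0]
contact_force: [-2.2, 0.4, -1.5]
opening: 0.004
finger_force: 1.4
```

Request:
send_rows(motion=[{"x":0.1,"y":0,"z":0,"rx":0,"ry":0,"rz":0,"jaw":0},{"x":0.1,"y":0,"z":0,"rx":0,"ry":0,"rz":0,"jaw":0},{"x":0.1,"y":0,"z":0,"rx":0,"ry":0,"rz":0,"jaw":0},{"x":0,"y":0,"z":0,"rx":0,"ry":0,"rz":0,"jaw":0},{"x":0,"y":0,"z":0,"rx":0,"ry":0,"rz":0,"jaw":0}])

```text
clock: 6.15
tool_pos: [0.5084, 0.1856, 0.0549]
eef_rot: [0.989, -0.151, 0.0, -0.0]
contact_force: [-2.3, 0.7, 0.9]
opening: 0.003
finger_force: 1.2
```

Request:
send_rows(motion=[{"x":0.1,"y":0,"z":0,"rx":0,"ry":0,"rz":0,"jaw":0},{"x":0.1,"y":0,"z":0,"rx":0,"ry":0,"rz":0,"jaw":0},{"x":0,"y":0,"z":0,"rx":0,"ry":0,"rz":0,"jaw":0},{"x":0,"y":0,"z":0,"rx":0,"ry":0,"rz":0,"jaw":0},{"x":0,"y":0,"z":0,"rx":0,"ry":0,"rz":0,"jaw":0}])

```text
clock: 6.65
tool_pos: [0.5101, 0.1849, 0.0547]
eef_rot: [0.989, -0.151, 0.0, -0.0]
contact_force: [-2.7, -0.7, 2.2]
opening: -0.0
finger_force: 1.7
```

```bash
python3 plan.py -- -.064 0 .055 0 1;python3 - <<'E'
from plant import *
import cv2
s=snapshot("scene");cv2.imwrite('pics/s4.png',cv2.resize(s['img'][110:240,180:360,::-1],None,fx=4,fy=4,interpolation=cv2.INTER_CUBIC))
E
```

```text
clock 6.65 pos [0.5101 0.1849 0.0547] F [-2.75 -0.66  2.17] open -0.0
[0.18, -0.16, -0.03] [-0.0, -0.0, 0.004]
```

View pics/s4.png

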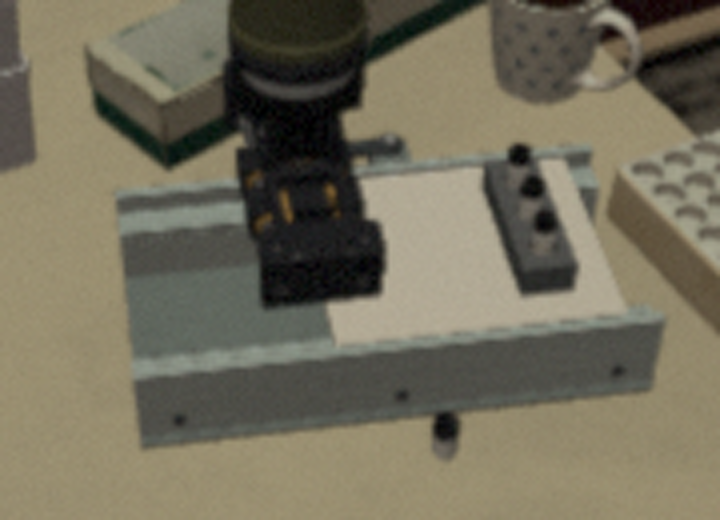

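The board has moved on about 43 mm, and the vial caps are at (519,153), (531,186) and (543,220), where they were (451,151), (462,184) and (473,218). I'll check the drop from that shift.

Run:
```python
from h import *
q=pickle.load(open('scene.pkl','rb'));p=np.load('p.npy')
c=lambda P:(proj(q,S2W(p,P))-[180,110])*4
for e in (-.1015,):
    for y in(.032,0,-.032):
        a=c([[e+.135,y,.111]]);b=[c([[e+.0447+.135,y,z]])-a for z in(.111,.103)]
        print(a.round(0),b[0].round(1),b[1].round(1))
```

```text
[[446. 146.]] [[70.5 -7.2]] [[69.3  2.9]]
[[457. 179.]] [[72.  -7.5]] [[70.8  2.6]]
[[469. 213.]] [[73.7 -7.8]] [[72.3  2.3]]
```

The shift matches the 8 mm drop (predicted about (71,+2.6) dropped, (72,-7.5) not), and it is the same for all three vials. The board is seated. Now I'll back off, lift and go to the latch. The tool will be yawed -45° relative to the stand, so it can push the post round by translation alone.

Request:
send_rows(motion=[{"x":-0.5,"y":0,"z":0,"rx":0,"ry":0,"rz":0,"jaw":0},{"x":-1,"y":0,"z":0,"rx":0,"ry":0,"rz":0,"jaw":0},{"x":-1.5,"y":0,"z":0,"rx":0,"ry":0,"rz":0,"jaw":0},{"x":0,"y":0,"z":-2,"rx":0,"ry":0,"rz":0,"jaw":0},{"x":0,"y":0,"z":-4,"rx":0,"ry":0,"rz":0,"jaw":0}])

```text
clock: 7.2
tool_pos: [0.4794, 0.1937, 0.1133]
eef_rot: [0.989, -0.151, -0.002, 0.001]
contact_force: [0.5, 0.1, 0.1]
opening: 0.005
finger_force: 0.0
```

Request:
send_rows(motion=[{"x":0,"y":0,"z":-4,"rx":0,"ry":0,"rz":0,"jaw":0},{"x":0,"y":0,"z":-2,"rx":0,"ry":0,"rz":0,"jaw":0},{"x":0,"y":0,"z":0,"rx":0,"ry":0,"rz":0,"jaw":0},{"x":0,"y":0,"z":0,"rx":0,"ry":0,"rz":0,"jaw":0},{"x":0,"y":0,"z":0,"rx":0,"ry":0,"rz":0,"jaw":0}])

```text
clock: 7.7
tool_pos: [0.4806, 0.1937, 0.1736]
eef_rot: [0.989, -0.151, -0.001, 0.001]
contact_force: [-0.5, 0.0, 0.3]
opening: 0.005
finger_force: 0.0
```

```bash
python3 plan.py -- -.0675 .1295 .165 -.785 10
python3 - <<'E'
from plant import *
import cv2,pickle
from h import *
print(get_state()['q'].round(2))
s=snapshot("top");pickle.dump(s,open('top1.pkl','wb'))
b=np.hstack([cv2.resize(s['img'][85:235,165:265,::-1],None,fx=4,fy=4,interpolation=cv2.INTER_CUBIC)])
cv2.imwrite('pics/t5.png',b)
E
```

```text
clock 7.7 pos [0.4806 0.1937 0.1736] F [-0.47  0.01  0.27] open 0.005
[0.3, -1.32, 0.08] [0.0, 0.0, 0.079]
[0.19, -1.33, 0.08] [0.0, 0.0, 0.079]
[0.09, -1.35, 0.08] [0.0, 0.0, 0.079]
[-0.02, -1.35, 0.08] [0.0, 0.0, 0.079]
[-0.13, -1.34, 0.08] [0.0, 0.0, 0.079]
[-0.23, -1.33, 0.09] [0.0, 0.0, 0.079]
[-0.34, -1.31, 0.09] [0.0, 0.0, 0.079]
[-0.44, -1.27, 0.09] [0.0, 0.0, 0.079]
[-0.54, -1.24, 0.09] [0.0, 0.0, 0.079]
[-0.63, -1.19, 0.09] [0.0, 0.0, 0.079]
[-0.54  0.67  0.11  1.97 -0.14  0.51 -2.21]
```

View pics/t5.png

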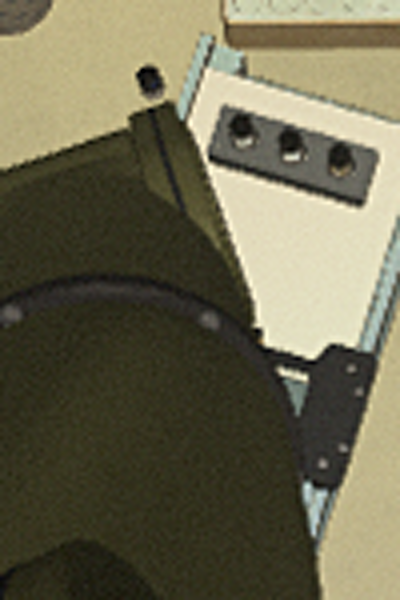

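The vials are upright in the block, and the latch is hidden behind the forearm. Next I turn and move to the outside of the post.

Request:
send_rows(motion=[{"x":0.3,"y":-1.3,"z":0,"rx":0,"ry":0,"rz":0.08,"jaw":0},{"x":0.2,"y":-1.3,"z":0,"rx":0,"ry":0,"rz":0.08,"jaw":0},{"x":0.1,"y":-1.3,"z":0,"rx":0,"ry":0,"rz":0.08,"jaw":0},{"x":0,"y":-1.4,"z":0,"rx":0,"ry":0,"rz":0.08,"jaw":0},{"x":-0.1,"y":-1.3,"z":0,"rx":0,"ry":0,"rz":0.08,"jaw":0}])

```text
clock: 8.25
tool_pos: [0.5153, 0.2512, 0.1733]
eef_rot: [0.938, -0.346, -0.001, 0.001]
contact_force: [0.7, -0.2, -0.1]
opening: 0.006
finger_force: 0.0
```

Request:
send_rows(motion=[{"x":-0.2,"y":-1.3,"z":0,"rx":0,"ry":0,"rz":0.08,"jaw":0},{"x":-0.3,"y":-1.3,"z":0,"rx":0,"ry":0,"rz":0.08,"jaw":0},{"x":-0.4,"y":-1.3,"z":0,"rx":0,"ry":0,"rz":0.08,"jaw":0},{"x":-0.5,"y":-1.2,"z":0,"rx":0,"ry":0,"rz":0.08,"jaw":0},{"x":-0.6,"y":-1.2,"z":0,"rx":0,"ry":0,"rz":0.07,"jaw":0}])

```text
clock: 8.75
tool_pos: [0.5504, 0.3077, 0.1733]
eef_rot: [0.854, -0.521, -0.0, 0.001]
contact_force: [0.2, -0.3, -0.5]
opening: 0.007
finger_force: 0.0
```

```bash
python3 plan.py -- -.0675 .1295 .083 -.785 5
python3 - <<'E'
from plant import *
import cv2
print(get_state()['q'].round(2))
s=snapshot("scene");cv2.imwrite('pics/s6.png',cv2.resize(s['img'][110:240,170:350,::-1],None,fx=4,fy=4,interpolation=cv2.INTER_CUBIC))
E
```

```text
clock 8.75 pos [0.5504 0.3077 0.1733] F [ 0.23 -0.26 -0.47] open 0.007
[-0.07, 0.01, 1.81] [0.0, -0.0, -0.001]
[-0.07, 0.01, 1.81] [0.0, -0.0, -0.001]
[-0.07, 0.01, 1.81] [0.0, -0.0, -0.001]
[-0.07, 0.02, 1.81] [0.0, -0.0, -0.001]
[-0.07, 0.02, 1.81] [0.0, -0.0, -0.001]
[-0.92  0.89  0.66  1.64 -0.68  0.86 -2.64]
```

View pics/s6.png

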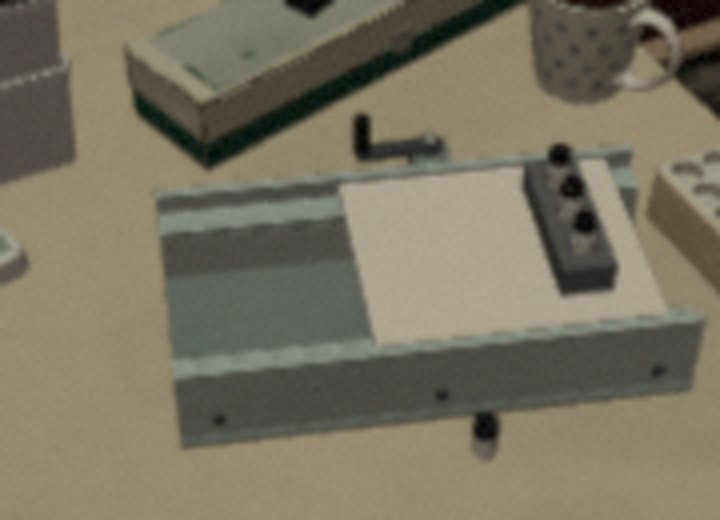

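The board is seated below the wall top, the vials are upright, and the latch is open with its post at (362,135). Joint 7 is nearly at its limit here, so I'll turn the tool back about 86° and push with the finger-back face instead.

Request:
send_rows(motion=[{"x":0,"y":0,"z":0,"rx":0,"ry":0,"rz":-0.14,"jaw":0},{"x":0,"y":0,"z":0,"rx":0,"ry":0,"rz":-0.14,"jaw":0},{"x":0,"y":0,"z":0,"rx":0,"ry":0,"rz":-0.14,"jaw":0},{"x":0,"y":0,"z":0,"rx":0,"ry":0,"rz":-0.14,"jaw":0},{"x":0,"y":0,"z":0,"rx":0,"ry":0,"rz":-0.14,"jaw":0}])

```text
clock: 9.3
tool_pos: [0.5501, 0.3068, 0.1734]
eef_rot: [0.981, -0.192, -0.001, 0.001]
contact_force: [0.9, 0.3, 0.4]
opening: 0.004
finger_force: 0.0
```

Request:
send_rows(motion=[{"x":0,"y":0,"z":0,"rx":0,"ry":0,"rz":-0.14,"jaw":0},{"x":0,"y":0,"z":0,"rx":0,"ry":0,"rz":-0.14,"jaw":0},{"x":0,"y":0,"z":0,"rx":0,"ry":0,"rz":-0.14,"jaw":0},{"x":0,"y":0,"z":0,"rx":0,"ry":0,"rz":-0.14,"jaw":0},{"x":0,"y":0,"z":0,"rx":0,"ry":0,"rz":-0.14,"jaw":0}])

```text
clock: 9.8
tool_pos: [0.5501, 0.3069, 0.1735]
eef_rot: [0.988, 0.156, -0.001, 0.0]
contact_force: [-0.6, -0.8, 0.6]
opening: -0.002
finger_force: 0.0
```

```bash
python3 plan.py -- -.071 .131 .083 .785 5; python3 -c "
from plant import *
print(get_state()['q'].round(2))"
```

```text
clock 9.8 pos [0.5501 0.3069 0.1735] F [-0.62 -0.84  0.59] open -0.002
[-0.05, -0.15, 1.81] [0.0, 0.0, -0.033]
[-0.05, -0.15, 1.81] [0.0, 0.0, -0.033]
[-0.05, -0.15, 1.81] [0.0, 0.0, -0.033]
[-0.04, -0.15, 1.81] [0.0, 0.0, -0.033]
[-0.04, -0.15, 1.81] [0.0, 0.0, -0.033]
[-0.72  0.8   0.26  1.63 -0.28  0.74 -1.59]
```

Request:
send_rows(motion=[{"x":0,"y":-0.2,"z":1.8,"rx":0,"ry":0,"rz":-0.03,"jaw":0},{"x":0,"y":-0.2,"z":1.8,"rx":0,"ry":0,"rz":-0.03,"jaw":0},{"x":-0.1,"y":-0.2,"z":1.8,"rx":0,"ry":0,"rz":-0.03,"jaw":0},{"x":-0.1,"y":-0.1,"z":1.8,"rx":0,"ry":0,"rz":-0.04,"jaw":0},{"x":0,"y":-0.1,"z":1.8,"rx":0,"ry":0,"rz":-0.04,"jaw":0}])

```text
clock: 10.3
tool_pos: [0.5452, 0.3137, 0.0829]
eef_rot: [0.971, 0.238, -0.001, 0.0]
contact_force: [-0.6, 0.8, -0.7]
opening: 0.003
finger_force: 0.0
```

Request:
send_rows(motion=[{"x":0,"y":0.4,"z":0,"rx":0,"ry":0,"rz":0,"jaw":0},{"x":0,"y":0.4,"z":0,"rx":0,"ry":0,"rz":0,"jaw":0},{"x":0,"y":0.4,"z":0,"rx":0,"ry":0,"rz":0,"jaw":0},{"x":0,"y":0.4,"z":0,"rx":0,"ry":0,"rz":0,"jaw":0},{"x":0,"y":0.3,"z":0,"rx":0,"ry":0,"rz":0,"jaw":0}])

```text
clock: 10.8
tool_pos: [0.5556, 0.2968, 0.0855]
eef_rot: [0.972, 0.236, 0.001, 0.0]
contact_force: [0.4, 0.3, -0.3]
opening: 0.003
finger_force: 0.0
```

```bash
python3 plan.py -- -.0526 .1126 .083 .785 1
python3 - <<'E'
from plant import *
import cv2
s=snapshot("scene");cv2.imwrite('pics/s7.png',cv2.resize(s['img'][100:230,170:350,::-1],None,fx=4,fy=4,interpolation=cv2.INTER_CUBIC))
E
```

```text
clock 10.8 pos [0.5556 0.2968 0.0855] F [ 0.4   0.32 -0.26] open 0.003
[-0.18, 0.7, 0.25] [0.0, -0.001, -0.002]
```

View pics/s7.png

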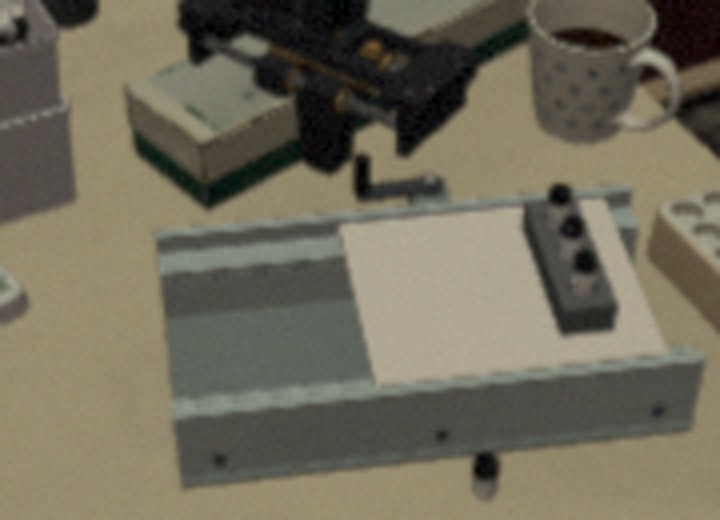

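The fingertip at (325,170) is lined up with the post at (362,175). I'll make contact, then follow the arc.

Request:
send_rows(motion=[{"x":-0.1,"y":0.2,"z":0.2,"rx":0,"ry":0,"rz":0,"jaw":0},{"x":-0.1,"y":0.2,"z":0,"rx":0,"ry":0,"rz":0,"jaw":0},{"x":0,"y":0.2,"z":0,"rx":0,"ry":0,"rz":0,"jaw":0},{"x":0,"y":0.1,"z":0,"rx":0,"ry":0,"rz":0,"jaw":0},{"x":0,"y":0,"z":0,"rx":0,"ry":0,"rz":0,"jaw":0}])

```text
clock: 11.35
tool_pos: [0.5564, 0.29, 0.0827]
eef_rot: [0.972, 0.236, 0.0, 0.0]
contact_force: [0.2, -0.2, -0.2]
opening: 0.005
finger_force: 0.0
```

Request:
send_rows(motion=[{"x":-0.2,"y":0.3,"z":0,"rx":0,"ry":0,"rz":0,"jaw":0},{"x":-0.2,"y":0.3,"z":0,"rx":0,"ry":0,"rz":0,"jaw":0},{"x":-0.2,"y":0.3,"z":0,"rx":0,"ry":0,"rz":0,"jaw":0},{"x":-0.2,"y":0.3,"z":0,"rx":0,"ry":0,"rz":0,"jaw":0},{"x":-0.2,"y":0.3,"z":0,"rx":0,"ry":0,"rz":0,"jaw":0}])

```text
clock: 11.85
tool_pos: [0.5535, 0.272, 0.0826]
eef_rot: [0.972, 0.236, -0.001, -0.0]
contact_force: [-2.3, 1.1, 0.4]
opening: 0.007
finger_force: 1.0
```

```bash
python3 plan.py -- -.0066 .0686 .083 .785 1
python3 - <<'E'
from plant import *
import cv2
s=snapshot("scene");cv2.imwrite('pics/s8.png',cv2.resize(s['img'][100:230,170:350,::-1],None,fx=4,fy=4,interpolation=cv2.INTER_CUBIC))
E
```

```text
clock 11.85 pos [0.5535 0.272  0.0826] F [-2.33  1.15  0.44] open 0.007
[1.29, 4.95, -0.05] [-0.0, 0.001, -0.001]
```

View pics/s8.png

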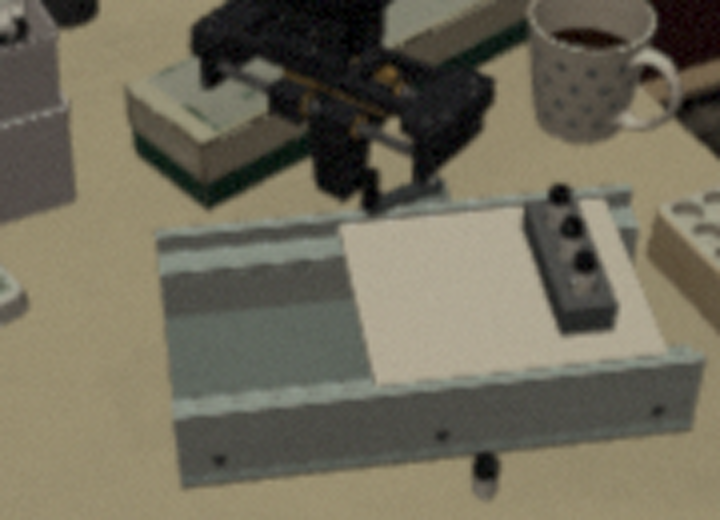

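The fingertip is on the post and the latch has turned about 0.35 rad. The board and vials are unchanged. I'll continue along the arc.

Request:
send_rows(motion=[{"x":0,"y":0.35,"z":0,"rx":0,"ry":0,"rz":0,"jaw":0},{"x":0,"y":0.35,"z":0,"rx":0,"ry":0,"rz":0,"jaw":0},{"x":0,"y":0.35,"z":0,"rx":0,"ry":0,"rz":0,"jaw":0},{"x":0,"y":0.35,"z":0,"rx":0,"ry":0,"rz":0,"jaw":0},{"x":0,"y":0.35,"z":0,"rx":0,"ry":0,"rz":0,"jaw":0}])

```text
clock: 12.4
tool_pos: [0.5627, 0.2562, 0.0828]
eef_rot: [0.972, 0.236, 0.0, 0.0]
contact_force: [-0.7, 0.2, -0.3]
opening: 0.004
finger_force: 0.6
```

Request:
send_rows(motion=[{"x":0,"y":0.35,"z":0,"rx":0,"ry":0,"rz":0,"jaw":0},{"x":0,"y":0.35,"z":0,"rx":0,"ry":0,"rz":0,"jaw":0},{"x":0.1,"y":0.35,"z":0,"rx":0,"ry":0,"rz":0,"jaw":0},{"x":0.1,"y":0.35,"z":0,"rx":0,"ry":0,"rz":0,"jaw":0},{"x":0.1,"y":0.3,"z":0,"rx":0,"ry":0,"rz":0,"jaw":0}])

```text
clock: 12.9
tool_pos: [0.5731, 0.2427, 0.0827]
eef_rot: [0.972, 0.236, 0.0, 0.0]
contact_force: [-0.9, 0.9, -0.6]
opening: 0.004
finger_force: 0.5
```

```bash
python3 plan.py -- -.0066 .0686 .083 .785 1
```

```text
clock 12.9 pos [0.5731 0.2427 0.0827] F [-0.87  0.86 -0.58] open 0.004
[0.9, 1.45, -0.03] [0.0, -0.0, -0.001]
```

Request:
send_rows(motion=[{"x":0.15,"y":0.3,"z":0,"rx":0,"ry":0,"rz":0,"jaw":0},{"x":0.15,"y":0.3,"z":0,"rx":0,"ry":0,"rz":0,"jaw":0},{"x":0.2,"y":0.3,"z":0,"rx":0,"ry":0,"rz":0,"jaw":0},{"x":0.2,"y":0.3,"z":0,"rx":0,"ry":0,"rz":0,"jaw":0},{"x":0.2,"y":0.2,"z":0,"rx":0,"ry":0,"rz":0,"jaw":0}])

```text
clock: 13.4
tool_pos: [0.5875, 0.2344, 0.0827]
eef_rot: [0.972, 0.236, 0.0, 0.0]
contact_force: [-1.4, 0.9, 0.5]
opening: 0.002
finger_force: 0.4
```

Request:
send_rows(motion=[{"x":0.1,"y":0.1,"z":0,"rx":0,"ry":0,"rz":0,"jaw":0},{"x":0.1,"y":0.1,"z":0,"rx":0,"ry":0,"rz":0,"jaw":0},{"x":0,"y":0,"z":0,"rx":0,"ry":0,"rz":0,"jaw":0},{"x":0,"y":0,"z":0,"rx":0,"ry":0,"rz":0,"jaw":0},{"x":0,"y":0,"z":0,"rx":0,"ry":0,"rz":0,"jaw":0}])

```text
clock: 13.9
tool_pos: [0.5899, 0.2339, 0.0827]
eef_rot: [0.972, 0.236, 0.0, 0.0]
contact_force: [-0.4, 0.8, 0.2]
opening: -0.001
finger_force: 0.3
```

```bash
python3 plan.py -- -.0066 .0686 .083 .785 1
python3 - <<'E'
from plant import *
import cv2
s=snapshot("scene");cv2.imwrite('pics/s9.png',cv2.resize(s['img'][100:230,170:350,::-1],None,fx=4,fy=4,interpolation=cv2.INTER_CUBIC))
E
```

```text
clock 13.9 pos [0.5899 0.2339 0.0827] F [-0.44  0.77  0.17] open -0.001
[-0.2, -0.11, -0.03] [0.0, -0.0, -0.001]
```

Request:
send_rows(motion=[{"x":0.05,"y":0.1,"z":0,"rx":0,"ry":0,"rz":0,"jaw":0},{"x":0.05,"y":0.1,"z":0,"rx":0,"ry":0,"rz":0,"jaw":0},{"x":0.05,"y":0.1,"z":0,"rx":0,"ry":0,"rz":0,"jaw":0},{"x":0,"y":0,"z":0,"rx":0,"ry":0,"rz":0,"jaw":0},{"x":0,"y":0,"z":0,"rx":0,"ry":0,"rz":0,"jaw":0}])

```text
clock: 14.45
tool_pos: [0.5902, 0.2336, 0.0825]
eef_rot: [0.972, 0.237, -0.002, -0.001]
contact_force: [-5.9, 3.0, 2.4]
opening: 0.007
finger_force: 3.0
```

The tool moved only 0.4 mm for 3 mm commanded, and the force rose to 6.6 N. That is the stop, at the expected closed position. Retreating.

Request:
send_rows(motion=[{"x":0,"y":-0.5,"z":0,"rx":0,"ry":0,"rz":0,"jaw":0},{"x":0,"y":-1,"z":0,"rx":0,"ry":0,"rz":0,"jaw":0},{"x":0,"y":-1,"z":0,"rx":0,"ry":0,"rz":0,"jaw":0},{"x":0,"y":-0.5,"z":-2,"rx":0,"ry":0,"rz":0,"jaw":0},{"x":0,"y":0,"z":-4,"rx":0,"ry":0,"rz":0,"jaw":0}])

```text
clock: 14.95
tool_pos: [0.5759, 0.2599, 0.1404]
eef_rot: [0.971, 0.237, -0.003, 0.0]
contact_force: [-0.5, -0.1, -0.2]
opening: 0.005
finger_force: 0.0
```

Request:
send_rows(motion=[{"x":0,"y":0,"z":-4,"rx":0,"ry":0,"rz":0,"jaw":0},{"x":-1,"y":-2,"z":-3,"rx":0,"ry":0,"rz":0,"jaw":0},{"x":-2,"y":-2,"z":-2,"rx":0,"ry":0,"rz":0,"jaw":0},{"x":-2,"y":-1,"z":0,"rx":0,"ry":0,"rz":0,"jaw":0},{"x":0,"y":0,"z":0,"rx":0,"ry":0,"rz":0,"jaw":0}])

```text
clock: 15.45
tool_pos: [0.5084, 0.2817, 0.2334]
eef_rot: [0.971, 0.238, -0.001, -0.001]
contact_force: [0.2, -0.2, 0.3]
opening: 0.006
finger_force: 0.0
```

Run:
```python
from plant import *
from h import *
p=np.load('p.npy');st=get_state();print(st['tool_pos'],st['contact_force'])
q0=pickle.load(open('scene.pkl','rb'));q=snapshot('scene')
def g(s,u): return cv2.cvtColor(s['img'],cv2.COLOR_RGB2GRAY)[int(round(u[1])),int(round(u[0]))]
for th in(1.2,1.4,1.57,1.7):
    U=proj(q,S2W(p,[[.010-r*np.cos(th),.098-r*np.sin(th),.067] for r in(.015,.022,.03,.037)]))
    V=proj(q,S2W(p,[[.010-.046*np.cos(th),.098-.046*np.sin(th),z] for z in(.073,.08,.087)]))
    print(th,'arm',[g(q,u) for u in U],'post',[g(q,u) for u in V])
# vial caps & board: dark caps at predicted seated location
for y in(.032,0,-.032):
    u=proj(q,S2W(p,[[-.0567+.135,y,.103]]))[0];print('cap',u.round(1),g(q,u))
# coarse picture of the latch area, gray
u=proj(q,S2W(p,[[.01,.075,.067]]))[0].round().astype(int)
print(cv2.cvtColor(q['img'],cv2.COLOR_RGB2GRAY)[u[1]-12:u[1]+16,u[0]-14:u[0]+15])
```

```text
[0.50841015 0.28167645 0.23344229] [ 0.16967921 -0.1619893   0.31364644]
1.2 arm [np.uint8(63), np.uint8(96), np.uint8(116), np.uint8(141)] post [np.uint8(136), np.uint8(118), np.uint8(99)]
1.4 arm [np.uint8(46), np.uint8(53), np.uint8(54), np.uint8(90)] post [np.uint8(90), np.uint8(54), np.uint8(53)]
1.57 arm [np.uint8(47), np.uint8(44), np.uint8(10), np.uint8(6)] post [np.uint8(8), np.uint8(4), np.uint8(10)]
1.7 arm [np.uint8(47), np.uint8(19), np.uint8(4), np.uint8(13)] post [np.uint8(71), np.uint8(43), np.uint8(43)]
cap [308.8 147.2] 23
cap [312.  155.4] 14
cap [315.3 163.9] 13
[[135 130 132 134 133 131 135 134 132 136 134 133 132 129 134 133 136 131
  131 129 132 134 133 134 133 135 133 136 134]
 [135 134 135 134 132 132 132 135 132 131 132 133 132 133 134 132 134 132
  130 133 132 133 134 132 132 132 130 135 133]
 [134 134 133 133 133 132 130 131 133 132 134 131 132 132 130 132 131 132
  132 135 133 132 136 134 133 137 131 135 134]
 [129 135 134 131 132 134 132 132 133 132 131 132 133 130 133 132 133 133
  131 135 133 136 132 133 134 135 135 134 134]
 [135 133 134 131 133 134 1
[... 2177 characters left out ...]
163 164 164 164 164 164 164 164 160 160 159 158
  159 162 165 161 162 162 163 165 163 164 165]
 [162 163 164 167 163 163 164 163 162 163 161 163 163 165 164 165 163 164
  161 160 165 163 162 164 163 163 161 164 165]
 [164 163 163 162 163 165 164 164 163 163 162 161 164 163 161 165 164 165
  164 162 165 164 163 162 164 164 164 165 163]
 [162 164 162 163 163 162 164 162 162 164 161 163 163 164 163 165 163 165
  164 164 163 163 163 163 164 162 161 163 166]
 [164 162 164 163 164 164 161 163 159 164 162 161 162 164 164 164 164 164
  161 163 162 161 162 163 164 165 161 166 166]
 [161 164 164 163 164 165 164 163 164 164 165 165 163 163 164 161 162 163
  162 161 165 162 165 162 165 163 163 163 164]]
```

The post is dark exactly where 1.57 rad predicts, the caps are at their seated positions, and the arm is clear.

```bash
python3 -c "
from plant import *
print(finish_job())"
```

```text
the job is handed in; nothing more can be done
None
```

The board is pushed home and sitting in its notches with all three vials upright, the latch is closed across it against its stop, and the job was handed in at about 15.5 s with the arm clear.

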